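# Open the case box and hold the model-well flap

### The arm

A 6-joint arm with a two-finger parallel gripper is mounted at the origin on the work surface. World frame = base frame: x ahead of the robot, y to its left, z up, the work surface at z = 0. Lengths are in m, angles in rad, forces in N, time in s.
With the tool pointing down it reaches from about 0.325 to 0.875 m from the base axis. Payload 4.4 kg.
Tool frame: the origin (TCP) lies at the very end of the fingers, on their centre line; the grasp point (between the pads) lies 19 mm behind it; z points along the fingers, y is the line along which they close (so a half turn about z gives the same grasp; the last joint's range is limited). The gripper opens to 85 mm and grips with 20 to 120 N. Pads are 22 mm wide; open, the fingers measure 114 mm over their backs; the gripper's body (76 mm by 85 mm) begins 54 mm behind the grasp point. The pads swing forward as they close: fully open they stand 13 mm farther back than shut.
Start: joints at [0.961, 0.207, 1.542, -0, 1.393, -0.15], TCP at [0.255, 0.515, 0.231] pointing down, gripper open.
Joint ranges: [-2.73, 2.73], [-0.86, 2.22], [0.23, 2.46], [-1.11, 4.25], [0.08, 2.63], [-2.82, 2.82]. Speed limits (rad/s): [2.79, 2.79, 3.14, 3.14, 3.14, 3.14].

### API

Orientations are given as a rotation vector (axis times angle).
In Python, from station import sensors, eyes, ticket gives the robot as it stands.
- The arm moves only by the tool jog_arm, never from a script. Its arguments are lists of equal length, an entry for each row: "hand": the opening, from 0 (shut) to 1 (fully open); "travel": the shift along the tool's x, y, z in units of 0.04 m (1.0 is 0.04 m), a list of three; "yaw": the turn about the tool's z in units of 4 degrees (1.0 is 4 degrees). In form: {"hand": [hand, ...], "travel": [[dx, dy, dz], ...], "yaw": [yaw, ...]}. A call has 1 to 10 rows; each row shifts and turns the commanded pose from where the row before left it, along the tool's axes as they then stand; what a row does not reach is not made up. A row lasts 1/12 s, in which the tool goes at most 41.7 mm and 7.16 degrees, less where a joint would pass 70% of its speed; a pose out of reach is approached as far as the arm can. A call with a number of a shift or a turn outside -1 to 1 is refused whole. A call with a gripper value outside its range is refused whole. The fingers move at their own pace and stop on an object; "grip_force" is the grip in N (left out, the last holds). Time passes only in rows, so rows that do not move let the fingers close. It gives the time, the measured TCP pose, the force, the opening and the grip force at its end, in the units of the state.
- sensors.sense(): the state, without advancing time (a new reading comes with each control period).
- eyes.camera(name): name is "scene" or "side" or "wrist"; returns a dict with "frame" (480x640x3 uint8, red, green, blue), "fovy" (degrees; the focal length in pixels is half the picture's height over the tangent of half this angle, whatever the lens; pixels are square), "cx", "cy" (the principal point, pixels), "rvec" (rotation vector, rad) and "tvec" (3), from world to camera coordinates, as OpenCV has them. Camera axes: x right, y down, z forward; pixel columns grow to the right and rows downward; lengths in m; the calibration is good to about 2 mm. The wrist camera is an equidistant fisheye: a pixel r from the principal point sees the ray r / f radians off the axis. A picture is of the moment at which its call begins. There is no depth.
- ticket.job_done(): hands the job in; it is judged then, once.
The state is a dict: "time_s": time; "joint_positions": joint angles; "dq": joint speeds; "joint_efforts": joint torques, N m; "ee_pos": TCP position; "eef_rot": TCP orientation; "wrist_force": force on the tool from outside, world axes, zero at the start; "ft_torque": the same for the moment, N m; "width": finger opening in m; "grasp_force": force on a finger pad.
Only numpy, scipy, OpenCV 4.12 (cv2) and the standard library are available. Lean on these libraries where they do the work, as an engineer would, in place of code of your own. Each camera call takes 0.05 s, during which the arm holds its last target. There are 200 camera calls.

### The job

Open the blue case box: lift its lid by the bar at the front and take it all the way back until it rests on its stop, and leave it resting there by itself. Inside are two wells with spring-shut flaps; raise the flap that has the bar handle (the other has a knob) by that bar to 50 degrees from its shut position, to within about 5 degrees, and finish while holding it still there with the gripper so that a colleague can take the dental model out. Leave the knobbed flap shut, and leave the cast, the jar and the bowl beside the box where they are.

Things in the scene. Friction and masses are not known exactly. Their poses are not given: they have to be found in the camera images.
- case: Blue plastic case box, fixed to the bench, 160 mm deep (x), 250 mm wide (y), 80 mm high, walls 4 mm. Origin: centre of its underside, on the work surface. Its x axis points from its front (the lid bar's side, towards the robot) to its back (the hinges), y to its left, z up. Turned at most 23 degrees from the robot's axes.
- lid (a joint): Angle of the case's flat blue lid (160 by 250 mm, 6 mm thick, about 0.25 kg), rad: 0 shut (level), grows as its front edge swings up and back; it stops at 1.746 (100 degrees), leaning 10 degrees back past upright, where it rests by its own weight. Let go below about 1.5 it falls shut.
- lid_bar (a point): Middle of the lid's steel bar handle: round, 12 mm thick, 90 mm long along the case's y axis (its own y), held by two side rods (78 mm free between) in the lid's plane, 40 mm in front of the lid's front edge (34 mm free gap behind the bar). Moves with the lid, 200 mm from its hinge line; 85 mm above the work surface when shut.
- lid_hinge (a point): Middle of the lid's hinge line, which is level and runs along the case's y axis at the top of the case's back wall, 80.5 mm above the work surface. With the lid shut the bar lies 200 mm in front of this point (case -x) and 5 mm above it.
- model_flap (a joint): Angle of the grey flap with the bar handle over the model well, rad: 0 shut (level), grows as its front edge swings up and back, limit 1.4; 50 degrees is 0.873. A spring pulls it shut: about 1.5 N at the bar when shut, 2.7 N at 50 degrees. The panel is 64 mm deep, 113 mm wide, 4 mm thick.
- model_flap_bar (a point): Middle of that flap's steel bar handle: round, 10 mm thick, 72 mm long along the case's y axis (its own y), on two side rods (62 mm free between) 40 mm in front of the flap's edge. Free: 35 mm behind it, 34 mm before it, 42 mm below. Moves with the flap, 104 mm from its hinge; when shut 54 mm above the work surface, 26 mm below the case's rim, under the closed lid.
- model_flap_hinge (a point): Middle of the hinge line of the flap with the bar handle: level, along the case's y axis, near the back of the well, 50.5 mm above the work surface. With the flap shut the bar lies 104 mm in front of this point (case -x) and 4 mm above it. The well is in the left or the right half of the case, 60 mm off its middle.
- bur_flap (a joint): Angle of the other grey spring-shut flap (140 by 113 mm), the one with a round knob, in the other half of the case, rad: 0 shut; to be left shut.
- bur_flap_knob (a point): Middle of the knob of the other flap: 22 mm across, 20 mm high, 110 mm in front of that flap's hinge; leave it alone.
- cast: Loose plaster dental cast, a block 60 by 70 mm, 31 mm high with the teeth, on the bench beside the case. Origin at the centre of its underside. Leave it alone.
- jar: Loose amber glass jar, 48 mm across, 60 mm high, on the bench beside the case. Origin at the centre of its underside. Leave it alone.
- mixbowl: Loose black rubber mixing bowl, 90 mm across, 45 mm high, on the bench beside the case. Origin at the centre of its underside. Leave it alone.

How it is judged:
By the outcome, as a careful person would: the job done as asked, in the order asked, and still so for the second after the job is handed in, while the arm keeps its last pose, push and grip.
It also fails if it takes over 54 s, if anything falls off the work surface, if the arm or the gripper's body presses on something with over 40 N, if the wrist force passes 120 N, or if a joint passes its speed limit or range.

## Working session

There is one attempt and no reset: what is moved stays moved. The work goes in short steps, Python scripts to look and compute and a tool call to move; the robot and the scene stay as the last step left them, time stands still between calls to the robot, and variables do not carry over. Pictures are saved under pics/ and viewed, at most 10 in all, crops included, and the job is handed in when it is done.

Besides the shell and the picture viewer there is one more tool, called after "Emit:" as name(argument=value, ...), one argument or row to a line, values as JSON. jog_arm: Moves the arm, as the interface text tells. Its arguments: {"type":"object","properties":{"hand":{"type":"array","items":{"type":"number"}},"travel":{"type":"array","items":{"type":"array","items":{"type":"number"}}},"yaw":{"type":"array","items":{"type":"number"}},"grip_force":{"type":"number"}},"required":["hand","travel","yaw"]}

```bash
mkdir -p pics; ls
python3 - <<'E'
from station import sensors, eyes
import cv2,numpy as np
s=sensors.sense();print(s)
for n in("scene","side"):
    c=eyes.camera(n);cv2.imwrite(f"pics/{n}1.png",c["frame"][:,:,::-1]);print(n,{k:v for k,v in c.items() if k!="frame"})
E
```

```text
pics
{'time_s': 0.0, 'joint_positions': array([ 9.60517678e-01,  2.07407619e-01,  1.54298193e+00, -1.61184907e-05,
        1.39348245e+00, -1.50487185e-01]), 'dq': array([-2.18469376e-04, -1.25654782e-04, -3.12853324e-04,  9.83389093e-04,
       -5.06452201e-06,  5.95045173e-04]), 'joint_efforts': array([-6.29145734e-05, -3.83023524e+01, -2.91599840e+01, -6.01870033e-05,
        1.05828181e-02,  2.86789736e-05]), 'ee_pos': array([0.2547283 , 0.51464667, 0.23011952]), 'eef_rot': array([-0.7156993 , -3.0581275 ,  0.00333283]), 'wrist_force': array([ 0.38537367, -0.07201149,  0.47987244]), 'ft_torque': array([-0.01934422,  0.01406226,  0.00552384]), 'grasp_force': 0.0, 'width': 0.08552433622390966}
scene {'fovy': 48.00194216688536, 'cx': 314.58342286614226, 'cy': 228.4550130973945, 'rvec': array([ 2.22856768,  0.95752185, -0.36280015]), 'tvec': array([-0.43896498, -0.25342511,  1.31612141])}
side {'fovy': 51.92341739653425, 'cx': 330.44161781960264, 'cy': 239.84587188080278, 'rvec': array([ 2.20728916, -0.10903654,  0.03904774]), 'tvec': array([-0.58332311,  0.14319684,  0.89895647])}
```

View pics/scene1.png

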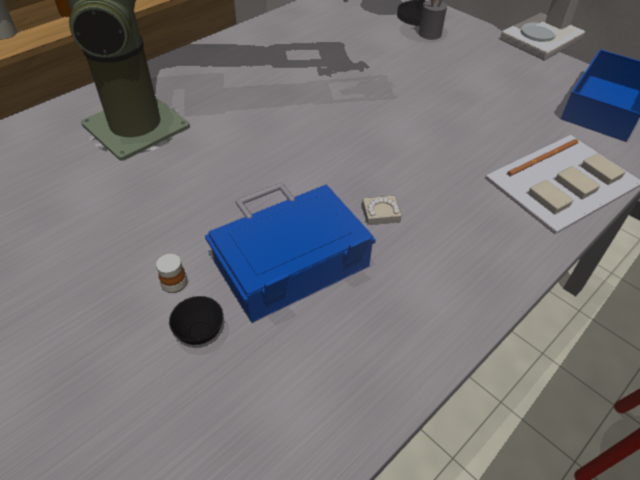

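View pics/side1.png

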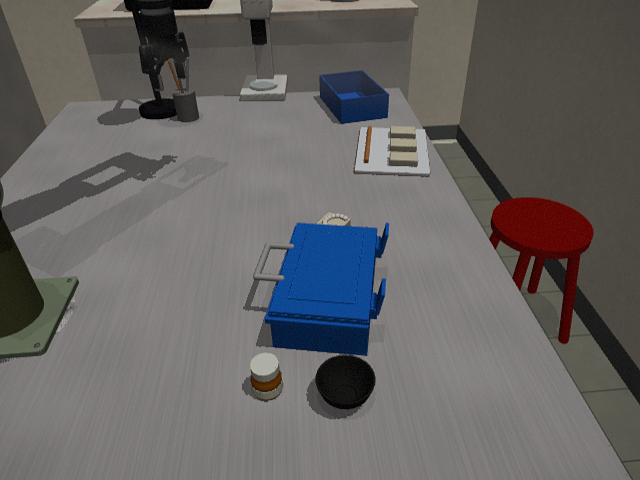

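The scene view shows the lid with corners at about (330,190), (373,239), (245,298) and (208,238), and the bar from (238,203) to (290,187). The side view has corners at about (303,225), (378,228), (369,320) and (269,318), and the bar from (265,246) to (256,279).

```bash
cat > h.py <<'E'
import numpy as np,cv2
from scipy.spatial.transform import Rotation as R
from scipy.optimize import least_squares
def proj(c,P,fish=False):
    P=np.atleast_2d(P);q=R.from_rotvec(c["rvec"]).apply(P)+c["tvec"]
    f=240/np.tan(np.radians(c["fovy"]/2)); 
    if fish:
        r=np.hypot(q[:,0],q[:,1]);th=np.arctan2(r,q[:,2]);s=f*th/r
    else: s=f/q[:,2]
    return np.c_[c["cx"]+q[:,0]*s,c["cy"]+q[:,1]*s]
def case2w(p,P):
    c,s=np.cos(p[2]),np.sin(p[2]);P=np.atleast_2d(P)
    return np.c_[p[0]+c*P[:,0]-s*P[:,1],p[1]+s*P[:,0]+c*P[:,1],P[:,2]]
E
python3 - <<'E'
from h import *
from station import eyes
S,D=eyes.camera("scene"),eyes.camera("side")
z=.088
M=np.array([[-.08,.125,z],[.08,.125,z],[.08,-.125,z],[-.08,-.125,z],[-.12,.045,.085],[-.12,-.045,.085]])
s=np.array([[330,190],[373,239],[245,298],[208,238],[290,187],[238,203]])
d=np.array([[303,225],[378,228],[369,320],[269,318],[266,246],[257,278]])
f=lambda p:np.r_[proj(S,case2w(p,M))-s,proj(D,case2w(p,M))-d].ravel()
r=least_squares(f,[.5,.1,0],loss="soft_l1",f_scale=2);p=r.x;print(p,np.degrees(p[2]));print(f(p).reshape(-1,2).round(1))
print(case2w(p,[[-.12,0,.085],[.08,0,.0805]]))
for n,c in(("scene",S),("side",D)):
    im=c["frame"][:,:,::-1].copy()
    for u in proj(c,case2w(p,M)): cv2.circle(im,tuple(int(round(v)) for v in u),1,(0,255,255),-1)
    o=im[150:330,180:400] if n=="scene" else im[200:360,230:410]
    cv2.imwrite(f"pics/o_{n}.png",cv2.resize(o,(390,390*o.shape[0]//o.shape[1]),interpolation=cv2.INTER_NEAREST))
a,b=cv2.imread("pics/o_scene.png"),cv2.imread("pics/o_side.png");h=max(len(a),len(b))
cv2.imwrite("pics/o.png",np.hstack([cv2.copyMakeBorder(i,0,h-len(i),0,4,0) for i in(a,b)]))
E
```

```text
[ 0.58808679 -0.01856678 -0.24481661] -14.026958752893616
[[-3.1 -5.6]
 [-0.  -0.9]
 [-1.3 -3.5]
 [-1.8 -7.4]
 [-9.2 -0.1]
 [ 0.2 -0.2]
 [-1.3 -2.6]
 [ 4.2  0.7]
 [ 2.2  1.3]
 [ 1.6 -7. ]
 [ 6.4  0.1]
 [ 2.7 -0.6]]
[[ 0.47166497  0.01051863  0.085     ]
 [ 0.66570133 -0.03795705  0.0805    ]]
```

View pics/o.png

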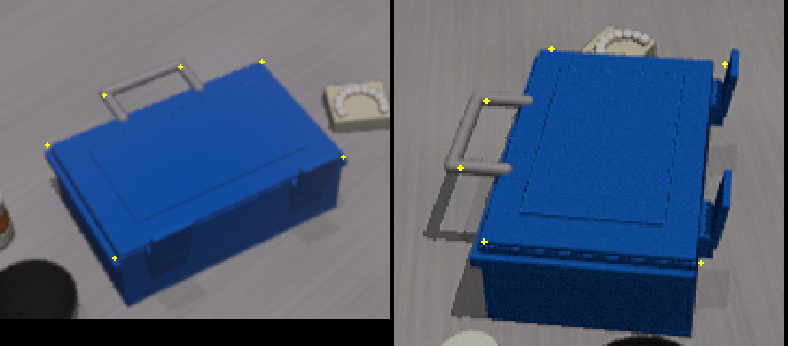

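Run:
```python
from h import *
from station import eyes
S,D=eyes.camera("scene"),eyes.camera("side")
A=lambda u:np.array(u)/1.7727+[180,150]
B=lambda u:(np.array(u)-[394,0])/2.1667+[230,200]
s=A([[263,62],[343,155],[114,254],[47,146],[183,66],[104,92]])
d=B([[541,52],[713,63],[697,258],[482,238],[480,98],[451,165]])
def M(z,zb):return np.array([[-.08,.125,z],[.08,.125,z],[.08,-.125,z],[-.08,-.125,z],[-.12,.043,zb],[-.12,-.043,zb]])
f=lambda p:np.r_[proj(S,case2w(p,M(p[3],.085)))-s,proj(D,case2w(p,M(p[3],.085)))-d].ravel()
r=least_squares(f,[.5,.1,0,.088],loss="soft_l1",f_scale=2);p=r.x;print(p,np.degrees(p[2]));print(f(p).reshape(-1,2).round(1))
print(case2w(p,[[-.12,0,.085],[.08,0,.0805]]))
```

```text
[ 0.58492782 -0.01405393 -0.23212839  0.08374142] -13.299977105661307
[[-1.9 -1.1]
 [-0.4 -0.8]
 [ 1.6  0.5]
 [ 0.8 -1.6]
 [-3.5 -1.7]
 [ 0.8 -1. ]
 [ 1.4 -0.8]
 [ 2.1 -0.2]
 [-0.1  1.9]
 [-1.   1.8]
 [ 0.3  0.6]
 [ 2.  -0.5]]
[[ 0.46814635  0.01355199  0.085     ]
 [ 0.66278214 -0.03245788  0.0805    ]]
```

```bash
cat >> h.py <<'E'
def plan(P,a,pts,dyaw=0.0,hand=0.4):
    """P start pos, a tool-y world angle (deg), pts waypoints (one a row); prints rows in tool units, rounded, w/o drift"""
    P=np.array(P,float);T=[];Y=[];n=len(pts);tot=0.
    for i,w in enumerate(pts):
        ex=np.array([np.cos(np.radians(a+90)),np.sin(np.radians(a+90)),0]);ey=np.array([np.cos(np.radians(a)),np.sin(np.radians(a)),0]);ez=np.array([0,0,-1.])
        d=np.array(w)-P;t=np.round([d@ex/.04,d@ey/.04,d@ez/.04],2)
        P=P+.04*(t[0]*ex+t[1]*ey+t[2]*ez);y=round(dyaw*(i+1)/n/4-tot,2);tot+=y;a-=4*y;T.append(t.tolist());Y.append(y)
    for i in range(0,n,10):print({"hand":[hand]*len(T[i:i+10]),"travel":T[i:i+10],"yaw":Y[i:i+10]})
    print("end",P.round(4),round(a,2),"max",np.abs(T).max())
def lin(P,Q,n):return [np.array(P)+(np.array(Q)-np.array(P))*(i+1)/n for i in range(n)]
def yang(rv):v=R.from_rotvec(rv).as_matrix()[:,1];return np.degrees(np.arctan2(v[1],v[0]))
E
python3 - <<'E'
from h import *
from station import sensors
s=sensors.sense();a=yang(s["eef_rot"]);print(a)
plan(s["ee_pos"],a,lin(s["ee_pos"],[.468,.0136,.19],20),a+13.3)
E
```

```text
63.654655988103606
{'hand': [0.4, 0.4, 0.4, 0.4, 0.4, 0.4, 0.4, 0.4, 0.4, 0.4], 'travel': [[-0.52, -0.44, 0.05], [-0.54, -0.41, 0.05], [-0.57, -0.37, 0.05], [-0.6, -0.33, 0.05], [-0.62, -0.29, 0.06], [-0.63, -0.25, 0.05], [-0.65, -0.21, 0.05], [-0.66, -0.16, 0.05], [-0.67, -0.12, 0.05], [-0.68, -0.07, 0.05]], 'yaw': [np.float64(0.96), np.float64(0.96), np.float64(0.97), np.float64(0.96), np.float64(0.96), np.float64(0.96), np.float64(0.96), np.float64(0.97), np.float64(0.96), np.float64(0.96)]}
{'hand': [0.4, 0.4, 0.4, 0.4, 0.4, 0.4, 0.4, 0.4, 0.4, 0.4], 'travel': [[-0.68, -0.02, 0.05], [-0.68, 0.02, 0.05], [-0.68, 0.06, 0.05], [-0.67, 0.11, 0.05], [-0.66, 0.16, 0.06], [-0.65, 0.2, 0.05], [-0.64, 0.24, 0.05], [-0.62, 0.29, 0.05], [-0.6, 0.32, 0.05], [-0.57, 0.37, 0.05]], 'yaw': [np.float64(0.96), np.float64(0.96), np.float64(0.97), np.float64(0.96), np.float64(0.96), np.float64(0.96), np.float64(0.96), np.float64(0.96), np.float64(0.97), np.float64(0.96)]}
end [0.468  0.0136 0.1901] -13.31 max 0.68
```

Emit:
jog_arm(
  hand=[0.4, 0.4, 0.4, 0.4, 0.4, 0.4, 0.4, 0.4, 0.4, 0.4],
  travel=[
    [-0.52, -0.44, 0.05],
    [-0.54, -0.41, 0.05],
    [-0.57, -0.37, 0.05],
    [-0.6, -0.33, 0.05],
    [-0.62, -0.29, 0.06],
    [-0.63, -0.25, 0.05],
    [-0.65, -0.21, 0.05],
    [-0.66, -0.16, 0.05],
    [-0.67, -0.12, 0.05],
    [-0.68, -0.07, 0.05],
  ],
  yaw=[0.96, 0.96, 0.97, 0.96, 0.96, 0.96, 0.96, 0.97, 0.96, 0.96],
)

```text
time_s: 1.13
ee_pos: [0.3619, 0.2632, 0.2109]
eef_rot: [1.688, 2.649, 0.001]
wrist_force: [0.6, 0.2, -0.4]
width: 0.034
grasp_force: 0.0
```

Emit:
jog_arm(
  hand=[0.4, 0.4, 0.4, 0.4, 0.4, 0.4, 0.4, 0.4, 0.4, 0.4],
  travel=[
    [-0.68, -0.02, 0.05],
    [-0.68, 0.02, 0.05],
    [-0.68, 0.06, 0.05],
    [-0.67, 0.11, 0.05],
    [-0.66, 0.16, 0.06],
    [-0.65, 0.2, 0.05],
    [-0.64, 0.24, 0.05],
    [-0.62, 0.29, 0.05],
    [-0.6, 0.32, 0.05],
    [-0.57, 0.37, 0.05],
  ],
  yaw=[0.96, 0.96, 0.97, 0.96, 0.96, 0.96, 0.96, 0.96, 0.97, 0.96],
)

```text
time_s: 1.97
ee_pos: [0.4685, 0.0125, 0.1905]
eef_rot: [2.467, 1.945, 0.0]
wrist_force: [0.2, 0.2, 0.5]
width: 0.0341
grasp_force: 0.0
```

Run:
```python
from h import *
from station import sensors,eyes
c=eyes.camera("wrist");s=sensors.sense();print(s["ee_pos"],yang(s["eef_rot"]),s["width"],s["joint_positions"])
im=c["frame"][:,:,::-1].copy();p=[.5849,-.0141,-.2321]
P=case2w(p,[[-.12,.045,.085],[-.12,-.045,.085],[-.08,.125,.088],[-.08,-.125,.088],[.08,-.125,.088]])
uv=proj(c,P,True);print(uv.round(1),{k:v for k,v in c.items() if k!="frame"})
for u in uv: cv2.circle(im,tuple(int(round(v)) for v in u),1,(0,255,255),-1)
cv2.imwrite("pics/w1.png",im)
```

```text
[0.47061391 0.00829514 0.19051967] -13.798460556147738 0.03430266555573663 [-0.16398094  0.02013687  1.83636899 -0.00392787  1.28205495  0.0779662 ]
[[328.4 175.9]
 [329.  301.4]
 [389.2  57.5]
 [378.5 390.4]
 [548.1 373.9]] {'fovy': 65.70646984690485, 'cx': 330.1955189734449, 'cy': 243.3146421549665, 'rvec': array([-2.85735446,  0.33818128,  0.04557926]), 'tvec': array([-0.45305303,  0.09448212,  0.36992143])}
```

View pics/w1.png

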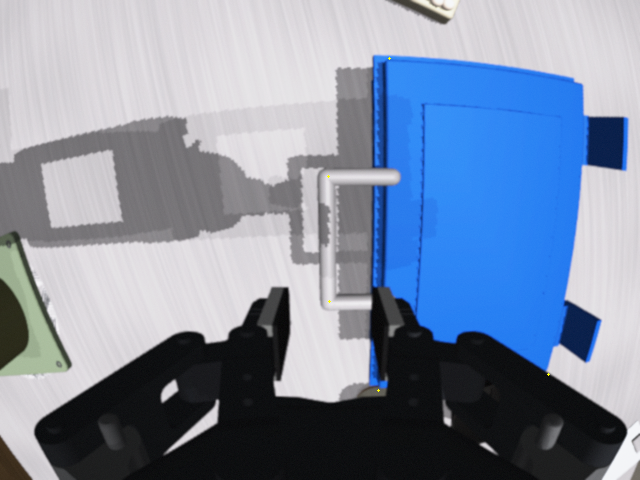

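The wrist view shows the bar's corners at about (326,177) and (329,302), within 2 px of the prediction, and the lid's front edge at column 373–385. Next I refine the pose with these and plan the descent.

Run:
```python
from h import *
from station import eyes,sensors
S,D=eyes.camera("scene"),eyes.camera("side")
W={'fovy': 65.70646984690485, 'cx': 330.1955189734449, 'cy': 243.3146421549665, 'rvec': np.array([-2.85735446,  0.33818128,  0.04557926]), 'tvec': np.array([-0.45305303,  0.09448212,  0.36992143])}
A=lambda u:np.array(u)/1.7727+[180,150]
B=lambda u:(np.array(u)-[394,0])/2.1667+[230,200]
s=A([[263,62],[343,155],[114,254],[47,146],[183,66],[104,92]])
d=B([[541,52],[713,63],[697,258],[482,238],[480,98],[451,165]])
w=np.array([[326,177],[329,302]])
def M(z,zb):return np.array([[-.08,.125,z],[.08,.125,z],[.08,-.125,z],[-.08,-.125,z],[-.12,.043,zb],[-.12,-.043,zb]])
def f(p):
    m=case2w(p,M(p[3],.085));m2=case2w(p,[[-.12,.0415,.085],[-.12,-.0415,.085]])
    return np.r_[proj(S,m)-s,proj(D,m)-d,2*(proj(W,m2,True)-w)].ravel()
r=least_squares(f,[.58,-.01,-.2,.084],loss="soft_l1",f_scale=2);p=r.x;print(p,np.degrees(p[2]));print(f(p).reshape(-1,2).round(1))
g=lambda q:(proj(W,np.c_[q.reshape(2,2),[.085]*2],True)-w).ravel()
q=least_squares(g,[.47,.05,.46,-.03]).x.reshape(2,2);print(q,q.mean(0),np.linalg.norm(q[0]-q[1]),np.degrees(np.arctan2(*(q[0]-q[1])[::-1]))-90)
print(case2w(p,[[-.12,0,.085],[.08,0,.0805]]))
st=sensors.sense();print(st["ee_pos"],yang(st["eef_rot"]))
```

```text
[ 0.58448489 -0.0124287  -0.22392751  0.0823451 ] -12.83010118753178
[[ -2.   -1.3]
 [ -0.1  -1.4]
 [  2.9   0.6]
 [  1.4  -1.1]
 [ -3.5  -2.2]
 [  0.9  -1.3]
 [  0.6  -0.5]
 [  1.2  -0.3]
 [  0.1   1.5]
 [ -0.7   2. ]
 [ -0.3   0.4]
 [  1.8  -0.7]
 [  1.4   6.7]
 [ -1.3 -11.4]]
[[ 0.47676659  0.05696749]
 [ 0.45767122 -0.03076863]] [0.4672189  0.01309943] 0.08979008855700868 -12.278683448728813
[[ 0.46748095  0.01421859  0.085     ]
 [ 0.66248752 -0.03019356  0.0805    ]]
[0.46861832 0.01242335 0.19040585] -13.467128085363377
```

Emit:
jog_arm(
  hand=[0.4, 0.4, 0.4, 0.4, 0.4, 0.4, 0.4, 0.4],
  travel=[
    [0.03, -0.03, 0.4],
    [0, 0, 0.5],
    [0, 0, 0.5],
    [0, 0, 0.5],
    [0, 0, 0.5],
    [0, 0, 0.4],
    [0, 0, 0.3],
    [0, 0, 0],
  ],
  yaw=[-0.17, 0, 0, 0, 0, 0, 0, 0],
  grip_force=30,
)

```text
time_s: 2.78
ee_pos: [0.4642, 0.0168, 0.0639]
eef_rot: [-2.446, -1.963, 0.006]
wrist_force: [-1.1, -0.6, -0.1]
width: 0.034
grasp_force: 0.0
```

Emit:
jog_arm(
  hand=[0.3, 0.2, 0.1, 0, 0, 0],
  travel=[
    [0, 0, 0],
    [0, 0, 0],
    [0, 0, 0],
    [0, 0, 0],
    [0, 0, 0],
    [0, 0, 0],
  ],
  yaw=[0, 0, 0, 0, 0, 0],
  grip_force=30,
)

```text
time_s: 3.28
ee_pos: [0.467, 0.0159, 0.0675]
eef_rot: [-2.451, -1.963, -0.0]
wrist_force: [-5.0, 2.4, 5.7]
width: 0.011
grasp_force: 29.5
```

```bash
cat >> h.py <<'E'
def arc(a0,yaw,L,h,th):
    """plan rows for bar around hinge; a0 tool y angle, yaw case (deg), th list of angles in deg starting at present"""
    u=lambda t:np.array([-L*np.cos(t)+h*np.sin(t),L*np.sin(t)+h*np.cos(t)])
    g=np.radians(yaw);w=[]
    for t in np.radians(th):
        d=u(t)-u(np.radians(th[0]));w.append([d[0]*np.cos(g),d[0]*np.sin(g),d[1]])
    plan(w[0],a0,w[1:],0,0)
E
python3 - <<'E'
from h import *
from station import sensors
st=sensors.sense();a=yang(st["eef_rot"]);print(st["ee_pos"],a,st["wrist_force"])
arc(a,-12.8,.2,.005,[0,2,5,9,13,17,21,25,29,33,37, 41,45,49,53,57,61,65,69,73,77, 81,84,87,90,92,94,96,97,98,99])
E
```

```text
[0.46701497 0.0158757  0.06752678] -12.619809462577637 [-4.98109302  2.41217582  5.65486447]
{'hand': [0, 0, 0, 0, 0, 0, 0, 0, 0, 0], 'travel': [[-0.0, 0.01, -0.17], [-0.0, 0.02, -0.27], [-0.0, 0.05, -0.34], [-0.0, 0.08, -0.34], [-0.0, 0.1, -0.34], [-0.0, 0.12, -0.32], [-0.0, 0.14, -0.32], [-0.0, 0.17, -0.31], [-0.0, 0.18, -0.29], [-0.0, 0.21, -0.28]], 'yaw': [0.0, 0.0, 0.0, 0.0, 0.0, 0.0, 0.0, 0.0, 0.0, 0.0]}
{'hand': [0, 0, 0, 0, 0, 0, 0, 0, 0, 0], 'travel': [[-0.0, 0.23, -0.27], [-0.0, 0.24, -0.25], [-0.01, 0.26, -0.23], [0.0, 0.28, -0.21], [0.0, 0.29, -0.2], [0.0, 0.31, -0.17], [0.0, 0.31, -0.15], [-0.0, 0.32, -0.13], [-0.0, 0.34, -0.1], [-0.0, 0.34, -0.08]], 'yaw': [0.0, 0.0, 0.0, 0.0, 0.0, 0.0, 0.0, 0.0, 0.0, 0.0]}
{'hand': [0, 0, 0, 0, 0, 0, 0, 0, 0, 0], 'travel': [[-0.0, 0.34, -0.06], [-0.0, 0.26, -0.03], [-0.01, 0.26, -0.01], [0.0, 0.26, -0.0], [0.0, 0.18, 0.0], [0.0, 0.17, 0.02], [0.0, 0.18, 0.02], [0.0, 0.08, 0.01], [0.0, 0.09, 0.01], [0.0, 0.09, 0.02]], 'yaw': [0.0, 0.0, 0.0, 0.0, 0.0, 0.0, 0.0, 0.0, 0.0, 0.0]}
end [ 0.2305 -0.0524  0.1916] -12.62 max 0.34
```

Emit:
jog_arm(
  hand=[0, 0, 0, 0, 0, 0, 0, 0, 0, 0],
  travel=[
    [0, 0.01, -0.17],
    [0, 0.02, -0.27],
    [0, 0.05, -0.34],
    [0, 0.08, -0.34],
    [0, 0.1, -0.34],
    [0, 0.12, -0.32],
    [0, 0.14, -0.32],
    [0, 0.17, -0.31],
    [0, 0.18, -0.29],
    [0, 0.21, -0.28],
  ],
  yaw=[0, 0, 0, 0, 0, 0, 0, 0, 0, 0],
)

```text
time_s: 4.12
ee_pos: [0.5064, 0.007, 0.1867]
eef_rot: [-2.447, -1.96, 0.007]
wrist_force: [-8.6, 4.5, 3.2]
width: 0.0108
grasp_force: 29.3
```

Emit:
jog_arm(
  hand=[0, 0, 0, 0, 0, 0, 0, 0, 0, 0],
  travel=[
    [0, 0.23, -0.27],
    [0, 0.24, -0.25],
    [0, 0.26, -0.23],
    [0, 0.28, -0.21],
    [0, 0.29, -0.2],
    [0, 0.31, -0.17],
    [0, 0.31, -0.15],
    [0, 0.32, -0.13],
    [0, 0.34, -0.1],
    [0, 0.34, -0.08],
  ],
  yaw=[0, 0, 0, 0, 0, 0, 0, 0, 0, 0],
)

```text
time_s: 4.95
ee_pos: [0.6245, -0.0198, 0.2609]
eef_rot: [2.45, 1.962, 0.004]
wrist_force: [0.8, 2.0, -4.4]
width: 0.0109
grasp_force: 30.0
```

Emit:
jog_arm(
  hand=[0, 0, 0, 0, 0, 0, 0, 0, 0, 0],
  travel=[
    [0, 0.34, -0.06],
    [0, 0.26, -0.03],
    [0, 0.26, -0.01],
    [0, 0.26, 0],
    [0, 0.18, 0],
    [0, 0.17, 0.02],
    [0, 0.18, 0.02],
    [0, 0, 0],
    [0, 0, 0],
    [0, 0, 0],
  ],
  yaw=[0, 0, 0, 0, 0, 0, 0, 0, 0, 0],
)

```text
time_s: 5.78
ee_pos: [0.6885, -0.0342, 0.2611]
eef_rot: [2.45, 1.962, 0.003]
wrist_force: [1.1, 0.9, 5.1]
width: 0.0107
grasp_force: 32.2
```

Run:
```python
from h import *
from station import sensors,eyes
st=sensors.sense();print(st["ee_pos"],st["wrist_force"],st["width"])
a,b=[eyes.camera(n)["frame"][:,:,::-1] for n in("side","scene")]
a=cv2.resize(a[120:360,200:460],(400,369));b=cv2.resize(b[110:350,150:410],(400,369))
cv2.imwrite("pics/open1.png",np.hstack([a,b]))
```

```text
[ 0.68853776 -0.03420766  0.26108762] [1.11785909 0.9309719  5.11931511] 0.010742578873567521
```

View pics/open1.png

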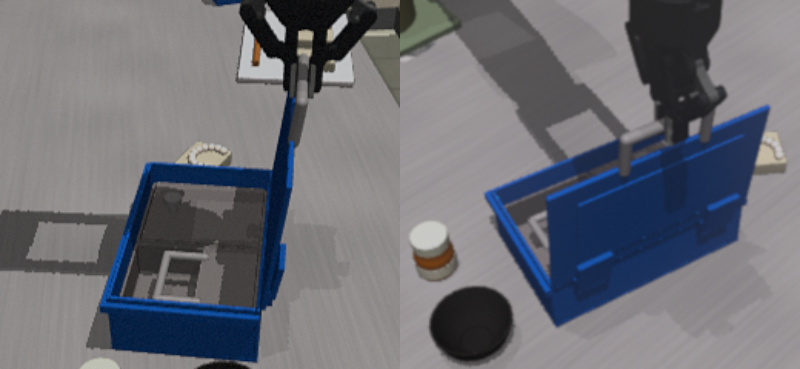

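The lid is up at about 96°, still gripped. The side view shows the bar-handle flap in the case's right half (bar at about crop (165,272)) and the knob in the left half. Next I take the lid to its stop.

Emit:
jog_arm(
  hand=[0, 0, 0, 0, 0, 0, 0],
  travel=[
    [0, 0.08, 0.01],
    [0, 0.09, 0.01],
    [0, 0.09, 0.02],
    [0, 0.09, 0.02],
    [0, 0.05, 0.01],
    [0, 0, 0],
    [0, 0, 0],
  ],
  yaw=[0, 0, 0, 0, 0, 0, 0],
)

```text
time_s: 6.47
ee_pos: [0.7008, -0.037, 0.2587]
eef_rot: [-2.449, -1.961, 0.006]
wrist_force: [-9.1, 3.2, 11.2]
width: 0.0106
grasp_force: 33.0
```

Emit:
jog_arm(
  hand=[0.15, 0.3, 0.4, 0.4, 0.4, 0.4, 0.4, 0.4, 0.4],
  travel=[
    [0, 0, 0],
    [0, 0, 0],
    [0, 0, 0],
    [0, 0, 0],
    [0, 0, -0.2],
    [0, 0, -0.3],
    [0, 0, -0.4],
    [0, 0, -0.4],
    [0, 0, -0.1],
  ],
  yaw=[0, 0, 0, 0, 0, 0, 0, 0, 0],
)

```text
time_s: 7.22
ee_pos: [0.7052, -0.0381, 0.3181]
eef_rot: [2.448, 1.96, 0.008]
wrist_force: [0.7, 0.4, 0.9]
width: 0.0339
grasp_force: 0.0
```

Emit:
jog_arm(
  hand=[0.4, 0.4, 0.4, 0.4, 0.4, 0.4, 0.4, 0.4, 0.4, 0.4],
  travel=[
    [0, -0.3, -0.1],
    [-0.1, -0.6, 0],
    [-0.3, -0.7, 0],
    [-0.3, -0.7, 0.1],
    [-0.3, -0.7, 0.5],
    [-0.3, -0.5, 0.7],
    [-0.2, -0.4, 0.8],
    [0, 0, 0.8],
    [0, 0, 0.4],
    [0, 0, 0],
  ],
  yaw=[0, 0, 0, 0, 0, 0, 0, 0, 0, 0],
)

```text
time_s: 8.05
ee_pos: [0.5344, -0.0614, 0.1805]
eef_rot: [-2.447, -1.959, 0.008]
wrist_force: [-0.1, 0.2, -1.2]
width: 0.0338
grasp_force: 0.0
```

Run:
```python
from h import *
from station import sensors,eyes
c=eyes.camera("wrist");st=sensors.sense();print(st["ee_pos"],yang(st["eef_rot"]),st["wrist_force"],st["width"])
print({k:v for k,v in c.items() if k!="frame"})
cv2.imwrite("pics/w2.png",c["frame"][:,:,::-1])
p=[.5845,-.0124,np.radians(-12.8)]
print(proj(c,case2w(p,[[-.037,-.024,.054],[-.037,-.096,.054]]),True))
```

```text
[ 0.53648404 -0.06180215  0.18313489] -12.638990738530431 [1.15136639 0.40997515 0.92106993] 0.03434228578566615
{'fovy': 65.70646984690485, 'cx': 330.1955189734449, 'cy': 243.3146421549665, 'rvec': array([-2.86091302,  0.31518912,  0.05607338]), 'tvec': array([-0.53361694,  0.03373571,  0.34814645])}
[[332.69528888 188.72027425]
 [332.29005651 282.15092301]]
```

View pics/w2.png

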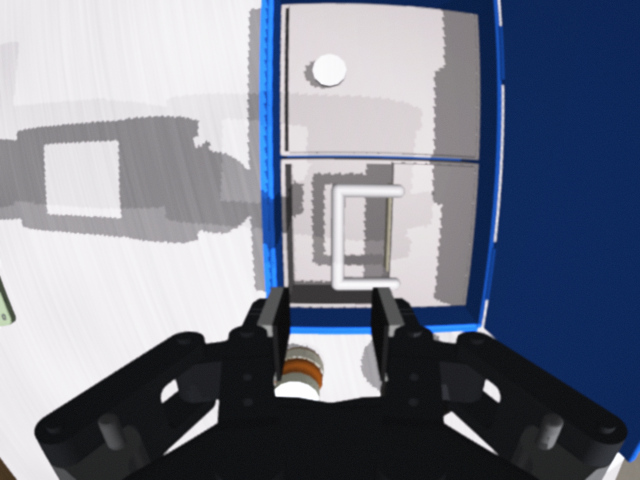

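The wrist view shows the lid standing open by itself (right). The flap bar runs along column 338, rows 190–284, about 5 px behind the guess, and the knob is at (329,70). So the bar is 4 mm farther back than assumed.

Emit:
jog_arm(
  hand=[0.4, 0.4, 0.4, 0.4, 0.4, 0.4, 0.4, 0.4, 0.4, 0.4],
  travel=[
    [-0.06, 0.07, 0.3],
    [0, 0, 0.5],
    [0, 0, 0.5],
    [0, 0, 0.5],
    [0, 0, 0.5],
    [0, 0, 0.5],
    [0, 0, 0.5],
    [0, 0, 0.4],
    [0, 0, 0],
    [0, 0, 0],
  ],
  yaw=[0, 0, 0, 0, 0, 0, 0, 0, 0, 0],
)

```text
time_s: 8.93
ee_pos: [0.5413, -0.0653, 0.0373]
eef_rot: [2.452, 1.964, 0.001]
wrist_force: [0.3, -0.6, 1.4]
width: 0.0341
grasp_force: 0.0
```

Emit:
jog_arm(
  hand=[0.3, 0.2, 0.1, 0, 0, 0, 0],
  travel=[
    [0, 0, 0],
    [0, 0, 0],
    [0, 0, 0],
    [0, 0, 0],
    [0, 0, 0],
    [0, 0, 0],
    [0, 0, 0],
  ],
  yaw=[0, 0, 0, 0, 0, 0, 0],
  grip_force=30,
)

```text
time_s: 9.52
ee_pos: [0.5381, -0.0646, 0.038]
eef_rot: [-2.449, -1.962, 0.005]
wrist_force: [-8.4, 0.9, 7.9]
width: 0.0086
grasp_force: 29.3
```

Run:
```python
from h import *
from station import sensors
st=sensors.sense();a=yang(st["eef_rot"]);print(st["ee_pos"],a,st["wrist_force"],st["width"])
arc(a,-12.8,.104,.004,[0,2,5,9,13,18,23,28,33,38,42,45,47.5,49,50])
```

```text
[ 0.53806097 -0.0645888   0.03802182] -12.598821219561948 [-8.4484262   0.92491934  7.9323155 ] 0.008628611998127337
{'hand': [0, 0, 0, 0, 0, 0, 0, 0, 0, 0], 'travel': [[-0.0, 0.01, -0.09], [-0.0, 0.01, -0.14], [-0.0, 0.03, -0.18], [-0.0, 0.04, -0.17], [-0.0, 0.07, -0.22], [-0.0, 0.09, -0.21], [-0.0, 0.1, -0.2], [-0.0, 0.12, -0.19], [-0.0, 0.14, -0.18], [-0.0, 0.12, -0.13]], 'yaw': [0.0, 0.0, 0.0, 0.0, 0.0, 0.0, 0.0, 0.0, 0.0, 0.0]}
{'hand': [0, 0, 0, 0], 'travel': [[-0.0, 0.1, -0.1], [-0.0, 0.09, -0.07], [-0.0, 0.05, -0.05], [-0.0, 0.04, -0.03]], 'yaw': [0.0, 0.0, 0.0, 0.0]}
end [ 0.0394 -0.0088  0.0784] -12.6 max 0.22
```

Emit:
jog_arm(
  hand=[0, 0, 0, 0, 0, 0, 0, 0, 0, 0],
  travel=[
    [0, 0.01, -0.09],
    [0, 0.01, -0.14],
    [0, 0.03, -0.18],
    [0, 0.04, -0.17],
    [0, 0.07, -0.22],
    [0, 0.09, -0.21],
    [0, 0.1, -0.2],
    [0, 0.12, -0.19],
    [0, 0.14, -0.18],
    [0, 0.12, -0.13],
  ],
  yaw=[0, 0, 0, 0, 0, 0, 0, 0, 0, 0],
)

```text
time_s: 10.35
ee_pos: [0.5625, -0.0701, 0.1055]
eef_rot: [-2.442, -1.957, 0.017]
wrist_force: [-19.1, 2.7, 10.1]
width: 0.0091
grasp_force: 29.8
```

Emit:
jog_arm(
  hand=[0, 0, 0, 0, 0, 0, 0, 0],
  travel=[
    [0, 0.1, -0.1],
    [0, 0.09, -0.07],
    [0, 0.05, -0.05],
    [0, 0.04, -0.03],
    [0, 0, 0],
    [0, 0, 0],
    [0, 0, 0],
    [0, 0, 0],
  ],
  yaw=[0, 0, 0, 0, 0, 0, 0, 0],
)

```text
time_s: 11.02
ee_pos: [0.574, -0.0726, 0.1178]
eef_rot: [-2.443, -1.958, 0.015]
wrist_force: [-21.9, 3.7, 19.3]
width: 0.0085
grasp_force: 30.2
```

Run:
```python
from h import *
from station import sensors,eyes
st=sensors.sense();print(st["ee_pos"],yang(st["eef_rot"]),st["wrist_force"],st["width"])
d=st["ee_pos"]-[.53806,-.06459,.03802];print(d,np.hypot(d[0],d[1]))
f=lambda t:[-.104*np.cos(t)+.004*np.sin(t)+.104,.104*np.sin(t)+.004*np.cos(t)-.004]
print([(g,np.round(f(np.radians(g)),4)) for g in(46,48,50,52,54)])
a,b=[eyes.camera(n)["frame"][:,:,::-1] for n in("side","scene")]
w=eyes.camera("wrist")["frame"][:,:,::-1]
a=cv2.resize(a[160:340,230:410],(400,400));w=cv2.resize(w[:,100:580],(400,400))
cv2.imwrite("pics/fin.png",np.hstack([a,w]))
```

```text
[ 0.57398024 -0.07264484  0.11777551] -12.572250695492242 [-21.85919668   3.67007435  19.25227475] 0.008497093748889522
[ 0.03592024 -0.00805484  0.07975551] 0.036812285786410645
[(46, array([0.0346, 0.0736])), (48, array([0.0374, 0.076 ])), (50, array([0.0402, 0.0782])), (52, array([0.0431, 0.0804])), (54, array([0.0461, 0.0825]))]
```

View pics/fin.png

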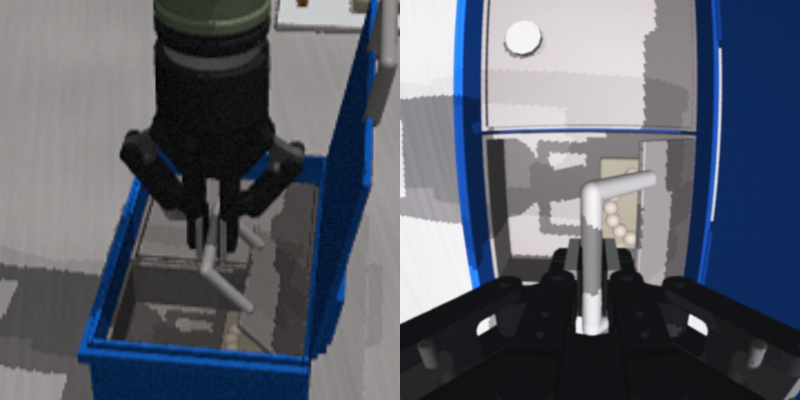

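The flap is up with the bar in the grip, the lid is at rest and the knobbed flap is shut. The roughly 29 N on the wrist points along the flap's radius, so I ease the command outwards, then check the angle from the images.

Emit:
jog_arm(
  hand=[0, 0, 0, 0, 0, 0],
  travel=[
    [0, -0.03, -0.03],
    [0, -0.03, -0.03],
    [0, -0.02, -0.03],
    [0, 0, 0],
    [0, 0, 0],
    [0, 0, 0],
  ],
  yaw=[0, 0, 0, 0, 0, 0],
)

```text
time_s: 11.67
ee_pos: [0.5755, -0.073, 0.1195]
eef_rot: [-2.45, -1.963, 0.003]
wrist_force: [-7.0, 0.8, 2.9]
width: 0.0083
grasp_force: 29.9
```

Run:
```python
from h import *
from station import sensors,eyes
st=sensors.sense();print(st["ee_pos"],st["wrist_force"],st["width"])
D=eyes.camera("side");W=eyes.camera("wrist")
p=[.5845,-.0124,np.radians(-12.8)]
def fl(th,hx,r,y):  # point at distance r in front of flap hinge, 4mm above
    t=np.radians(th);return [hx-r*np.cos(t)+.004*np.sin(t),y,.0505+r*np.sin(t)+.004*np.cos(t)]
a=cv2.resize(D["frame"][210:320,280:390,::-1],(400,400),interpolation=cv2.INTER_CUBIC);w=cv2.resize(W["frame"][150:350,290:490,::-1],(400,400))
# draw predictions for 44/50/56 deg (green, yellow, red)
for th,c in((44,(0,255,0)),(50,(0,255,255)),(56,(0,0,255))):
    P=case2w(p,[fl(th,.071,.104,-.093),fl(th,.071,.064,-.093),fl(th,.071,.104,-.027),fl(th,.071,.064,-.027)])
    ua=((proj(D,P)-[280,210])*400/110);uw=(proj(W,P,True)-[290,150])*2
    print(th,proj(D,P).round(1).tolist(),proj(W,P[2:],True).round(1).tolist())
    for im,u in((a,ua),(w,uw)):
        for i in(0,2):
            cv2.line(im,*[tuple(int(round(v)) for v in u[k]) for k in(i,i+1)],c,1)
cv2.imwrite("pics/chk.png",np.hstack([a,w]))
```

```text
[ 0.57547822 -0.07300855  0.11949841] [-7.01009888  0.81131089  2.90365398] 0.008299157387795625
44 [[321.1, 282.2], [339.2, 296.6], [326.8, 256.4], [343.6, 270.3]] [[314.1, 232.7], [380.9, 218.5]]
50 [[326.2, 279.2], [342.4, 294.9], [331.6, 253.4], [346.7, 268.6]] [[336.3, 237.5], [393.8, 220.5]]
56 [[331.8, 276.7], [345.9, 293.5], [336.8, 250.9], [350.0, 267.2]] [[362.8, 242.1], [407.8, 222.4]]
```

View pics/chk.png

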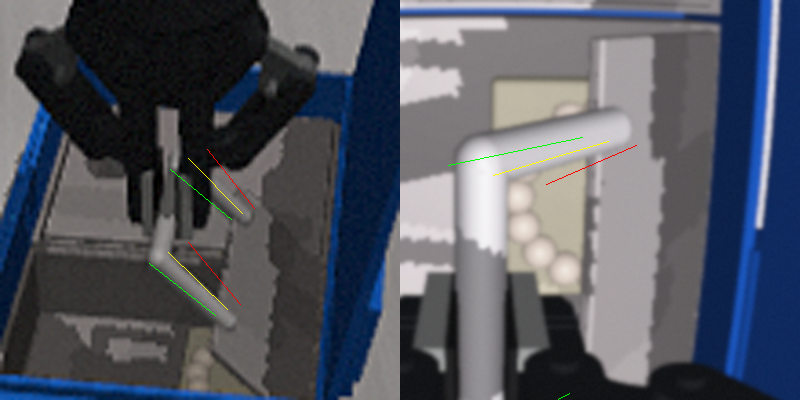

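Run:
```python
from h import *
from station import sensors,eyes
D=eyes.camera("side");W=eyes.camera("wrist")
W2=dict(W,rvec=np.array([-2.86091302,0.31518912,0.05607338]),tvec=np.array([-0.53361694,0.03373571,0.34814645]))
def fl(th,hx,r,y):
    t=np.radians(th);return [hx-r*np.cos(t)+.004*np.sin(t),y,.0505+r*np.sin(t)+.004*np.cos(t)]
a=lambda u:np.array(u)/3.6364+[280,210]
b=lambda u:(np.array(u)-[400,0])/2+[290,150]
d=a([[161,259],[229,319],[249,213]]);w=b([[482,152],[618,126]]);w2=np.array([[338,190],[338,284],[401,190],[397,284]])
def f(q,m=3):
    th,hx,y,rt,hw,sx,sy=q;p=[.5845,-.0124,np.radians(-12.8)]
    c=lambda *A:case2w(p,list(A));L=.104
    e=[]
    if m&1:e+=[proj(D,c(fl(th,hx,L,y-hw),fl(th,hx,rt,y-hw),fl(th,hx,rt,y+hw))+[sx,sy,0])-d]
    if m&2:e+=[proj(W,c(fl(th,hx,L,y+hw),fl(th,hx,rt,y+hw)),True)-w]
    e+=[proj(W2,c(fl(0,hx,L,y+hw),fl(0,hx,L,y-hw),fl(0,hx,rt,y+hw),fl(0,hx,rt,y-hw)),True)-w2]
    return np.r_[np.concatenate(e).ravel(),np.array([sx,sy])/.0015]
for m in(1,2,3):
    r=least_squares(f,[50,.071,-.06,.06,.033,0,0],args=(m,),x_scale=[10,.01,.01,.01,.01,.01,.01]);print(m,r.x.round(4),r.cost);print(r.fun.reshape(-1,2).round(1).tolist())
```

```text
1 [ 4.88332e+01  7.12000e-02 -6.08000e-02  5.83000e-02  3.64000e-02
 -5.00000e-04  1.50000e-03] 2.221701704755612
[[0.3, -0.2], [0.5, 0.9], [-0.4, 0.9], [0.5, -0.6], [-0.3, -0.1], [0.0, 0.3], [-0.7, -0.1], [-0.3, 1.0]]
2 [ 4.84261e+01  7.14000e-02 -6.06000e-02  5.81000e-02  3.67000e-02
  0.00000e+00  0.00000e+00] 4.512513165368004
[[0.1, 2.0], [-0.7, -1.5], [0.7, -1.3], [-0.1, 0.0], [0.5, -0.4], [-0.2, -0.0], [0.0, 0.0]]
3 [ 4.84187e+01  7.14000e-02 -6.06000e-02  5.83000e-02  3.67000e-02
 -3.00000e-04  1.50000e-03] 6.104807327487127
[[0.1, -0.1], [0.5, 0.9], [-0.3, 0.8], [0.2, 1.9], [-0.8, -1.5], [0.8, -1.3], [-0.0, -0.1], [0.3, -0.4], [-0.4, -0.2], [-0.2, 1.0]]
```

Both cameras agree on 48.5°, so one small nudge, then settle.

Emit:
jog_arm(
  hand=[0, 0, 0, 0, 0, 0, 0, 0],
  travel=[
    [0, 0.02, -0.02],
    [0, 0.02, -0.03],
    [0, 0, 0],
    [0, 0, 0],
    [0, 0, 0],
    [0, 0, 0],
    [0, 0, 0],
    [0, 0, 0],
  ],
  yaw=[0, 0, 0, 0, 0, 0, 0, 0],
)

```text
time_s: 12.53
ee_pos: [0.5776, -0.0735, 0.1214]
eef_rot: [-2.451, -1.963, 0.002]
wrist_force: [-6.0, -0.3, -0.1]
width: 0.0085
grasp_force: 29.6
```

Run:
```python
from h import *
from station import sensors,eyes
st=sensors.sense();print(st["ee_pos"],st["wrist_force"],st["width"],st["grasp_force"],abs(st["dq"]).max())
a,b=[eyes.camera(n)["frame"][:,:,::-1] for n in("side","scene")]
cv2.imwrite("pics/last.png",np.hstack([cv2.resize(a[130:430,200:500],(400,400)),cv2.resize(b[110:350,150:410],(400,400))]))
```

```text
[ 0.57759242 -0.07349571  0.12140433] [-5.97617035 -0.33244859 -0.09745442] 0.008493875742839748 29.620504081249237 0.0024100208659600794
```

View pics/last.png

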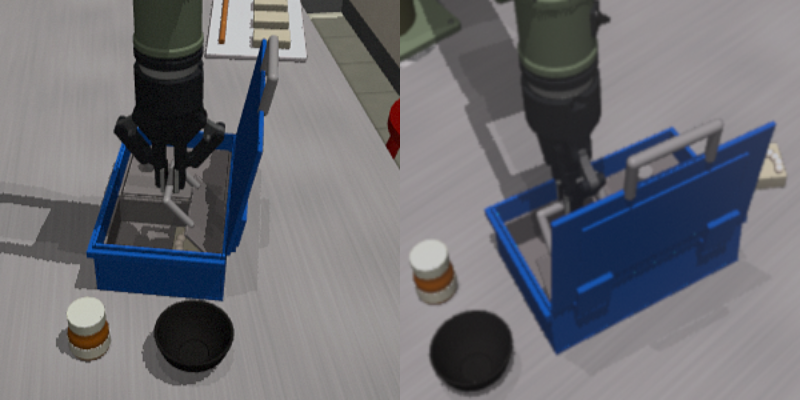

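The lid rests on its stop by itself. The flap is held at about 50°, the knobbed flap is shut, and the jar, bowl and cast have not moved.

```bash
python3 -c "
from station import ticket
print(ticket.job_done())"
```

```text
the job is handed in; nothing more can be done
None
```

The job is handed in at about 12.6 s: the lid rests open on its stop by itself, the gripper holds the bar-handled flap still at about 50° (measured 48.5° from the cameras, then nudged up about 1.5°), and the knobbed flap, cast, jar and bowl were left alone.

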